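Crank the bench vise shut on a ski-pole grip

TASK

Take the aluminium pole grip from the shelf and stand it upright between the jaws of the green bench vise. Then take hold of the crank's free-spinning wooden grip and wind it clockwise in a steady circle, without letting go on the way, until the sprung jaw holds the pole grip firmly: stop soon after you feel the crank grow clearly heavier and never overtighten it. Let go of the crank and leave the scraper, headlamp, shoe tree and lantern where they are.

Things in the scene. Friction and masses are not known exactly. Their poses are not given: they have to be found in the camera images.
- pole_grip_center (a point): Centre (half-way up) of the loose aluminium pole grip, a round handle standing upright on the shelf: 130 mm tall, 0.14 to 0.28 kg, foot 65 mm below this point. 36 mm diameter over its lower 62 mm; neck of 30 mm diameter from 70 to 112 mm above the foot: grasp it there, as the vise jaws rise 47 mm above the vise bed; 36 mm head. Site z points to the head.
- pole_grip: The same pole grip; origin at the centre of its foot, z to its head.
- vise: Green and grey bench vise bolted to the table. Origin in the underside of its bed plate (130 mm along x; along y from -175 to +155 mm; bed top 12 mm above the origin), z up. The jaws close along its y. The upright crank axis, on the green column, is at x = 0, y = -125 mm. Two guide rods run along y at x = +-45 mm, 30 mm up.
- vise_bay (a point): Point on top of the vise bed, between the jaws, at x = 0, y = +39 mm of the vise, axes as the vise: stood here, the pole grip is at least 10 mm clear of either jaw in every start. Beyond it (+y) is the fixed V-shaped rear jaw, centred on x = 0, 47 mm above the bed, which centres the pole grip. Its depth is set anew each time over an 18 mm span and is not measured.
- jaw: Moving jaw: green block 110 x 20 x 46 mm, origin at its underside centre, with a orange rubber pad 60 mm wide on springs before it (face 28 mm to +y of the origin when free). Moves 30 mm to the vise's +y per clockwise crank turn. The pad yields up to 10 mm at 12 N per mm. A firm hold is 20 to 80 N, that is 0.35 to 1.4 rad of crank after the pole grip is seated in the V; over 100 N is overtight.
- crank (a joint): Crank angle in rad, upright axis, growing clockwise seen from above as the jaw closes; starts at 0 to 2.5, stop at 16. At 0 the arm points to the vise's -x. The pole grip seats in the V somewhere between 9 and 13.5. Friction 0.5 N m, so 8.3 N along the circle at the grip; each 10 N of clamping adds 0.8 N there (+1.6 N at the least firm hold, +6.4 N at the most), felt while it moves. Does not run back when let go.
- crank_grip_center (a point): Centre of the crank's wooden grip: upright, round, 26 mm diameter, 60 mm tall, spinning freely on its pin 60 mm from the crank axis. This point is 150 mm above the table, 33 mm above the crank arm's top. Take it from above; the hand need not turn while winding.
- crank_grip: The same crank grip; origin at its lower end, 30 mm below its centre.
- scraper: Red plastic wax scraper, 110 x 60 x 12 mm, lying on the shelf; leave it. Origin at its underside centre.
- headlamp: White plastic headlamp, 53 x 70 x 49 mm, on the shelf; leave it. Origin at its underside centre.
- shoe_tree: Wooden shoe tree, 240 mm long, 73 mm high, lying on the left end of the shelf; leave it. Origin at its underside centre.
- lantern: Glass lantern with steel frame, 100 mm diameter, 193 mm tall, on the table right of the vise; leave it. Origin at its underside centre.
- shelf: Low fixed shelf of two spruce planks, 266 x 420 mm, plank tops 40 mm above the table; origin at table height, 130 mm from its right end. A 300 mm upright with a spring clip stands at its left end.
Things that resemble listed ones, but are neither listed nor needed, are in the scene too. What is shaped like the pole_grip but blue is not meant.

How it is judged:
By the outcome, as a careful person would: the job done as asked, in the order asked, and still so for the second after the job is handed in, with the robot touching nothing.
It also fails if it takes over 72 s, if anything falls off the work surface, if the arm or the gripper's body presses on something with over 40 N, if the wrist force passes 120 N, or if a joint passes its speed limit or range.

ROBOT

A 6-joint arm with a two-finger parallel gripper is mounted at the origin on the work surface. World frame = base frame: x ahead of the robot, y to its left, z up, the work surface at z = 0. Lengths are in mm, angles in rad, forces in N, time in s.
With the tool pointing down it reaches from about 300 to 775 mm from the base axis. Payload 14.6 kg.
Tool frame: the origin (TCP) lies at the very end of the fingers, on their centre line; the grasp point (between the pads) lies 19 mm behind it; z points along the fingers, y is the direction in which the jaws open and shut (so a half turn about z gives the same grasp; the last joint's range is limited). The gripper opens to 94 mm and grips with 3 to 60 N. Pads are 16 mm wide; open, the fingers measure 119 mm over their backs; the gripper's body (75 mm by 177 mm) begins 78 mm behind the grasp point.
Start: joints at [-1.227, 0.3, 1.521, -0, 1.321, -0.067], TCP at [219.631, -504.234, 205.446] pointing down, gripper open.
Joint ranges: [-3.03, 3.03], [-0.79, 2.21], [0.23, 2.52], [-1.04, 4.18], [0, 3.07], [-2.55, 2.55]. Speed limits (rad/s): [2.22, 2.22, 2.57, 3.14, 3.14, 3.14].

INTERFACE

Orientations are given as [roll, pitch, yaw] about the fixed x, y, z axes, in that order (R = Rz(yaw) Ry(pitch) Rx(roll)).
In Python, from cell import manip gives the robot as it stands.
- The arm moves only by the shell command python3 -m pendant 'ROWS' [FORCE]. ROWS is JSON, a list of rows, each an object with "claw": the finger opening in m, from 0 to 0.094; "delta_pos": the shift along the tool's x, y, z in m, a list of three; "rotation": the turn, a rotation vector about the tool's x, y, z in rad, a list of three. A call has 1 to 10 rows; each row is the pose to reach, as a shift and turn from the pose measured when the call began, along the tool's axes at that moment; what a row does not reach only later rows make up. A row lasts 1/8 s, in which the tool goes at most 62.5 mm and 10.7 degrees, less where a joint would pass 70% of its speed; a pose out of reach is approached as far as the arm can. A call with a gripper value outside its range is refused whole. The fingers move at their own pace and stop on an object; FORCE is the grip in N (left out, the last holds). Time passes only in rows, so rows that repeat a pose let the fingers close. It gives the time, the measured TCP pose, the force and the opening at its end, in the units of the state.
- manip.read_state(): the state, without advancing time (a new reading comes with each control period).
- manip.camera(name): name is "side" or "top"; returns the picture (400x640x3 uint8, red, green, blue); there is no depth.
- manip.camera_model(name): a dict with "fx", "fy", "cx", "cy" (pixels), "cam_to_world" (4x4, takes a point from camera to world coordinates). Camera axes: x right, y up, looking along -z (the intrinsics and any distortion apply to the point x, -y, -z); pixel columns grow to the right and rows downward; lengths in mm; the calibration is good to about 2 mm. A picture is of the moment at which its call begins. camera_model takes no time and is no camera call.
- manip.sign_off(): hands the job in, once; it reports no verdict.
The state is a dict: "clock": time; "joints": joint angles; "qd": joint speeds; "effort": joint torques, N m; "eef_pos": TCP position; "eef_rot": TCP orientation; "wrist_force": force on the tool from outside, world axes, zero at the start; "moment": the same for the moment, N m; "finger_gap": finger opening in mm.
Only numpy, scipy, OpenCV 4.12 (cv2) and the standard library are available. Lean on these libraries where they do the work, as an engineer would, in place of code of your own. Each camera call takes 0.05 s, during which the arm holds its last target.

## Working session

There is one attempt and no reset: what is moved stays moved. The work goes in short steps, Python scripts to look and compute and a shell command to move; the robot and the scene stay as the last step left them, time stands still between calls to the robot, and variables do not carry over. Pictures are saved under pics/ and viewed, and the job is handed in when it is done.

```bash
ls; mkdir -p pics; python3 - <<'E'
from cell import manip
import cv2,numpy as np
print(manip.read_state())
for n in ("side","top"):
    im=manip.camera(n); cv2.imwrite(f"pics/{n}0.png",im[:,:,::-1]); m=manip.camera_model(n); print(n,m)
E
```

```text
pics
{'clock': 0.0, 'joints': array([-1.22658799e+00,  3.00464996e-01,  1.52155325e+00, -9.39266886e-07,
        1.32068785e+00, -6.66126461e-02]), 'qd': array([ 0.00079966,  0.00065458, -0.00013312,  0.0008825 ,  0.00114241,
       -0.00219355]), 'effort': array([ 2.42406713e-03, -5.31804657e+01, -3.52726829e+01,  7.08469399e-02,
        2.44584493e-02, -1.20917139e-04]), 'eef_pos': array([ 219.55597538, -504.00627251,  204.90144951]), 'eef_rot': array([-3.14048162e+00, -7.32064873e-05,  4.10821180e-01]), 'wrist_force': array([ 0.13946667, -0.48429901, -0.57757386]), 'moment': array([0.00668912, 0.02650413, 0.01725647]), 'finger_gap': 94.08669410022608}
side {'fx': 427.1502254722641, 'fy': 427.1502254722641, 'cx': 313.84117704513363, 'cy': 202.48895483914038, 'cam_to_world': array([[ 9.92969802e-01,  6.85720467e-02, -9.64823660e-02,
         4.30179223e+02],
       [-1.17615892e-01,  4.79847410e-01, -8.69432553e-01,
        -1.22039119e+03],
       [-1.33219562e-02,  8.74668130e-01,  4.84539150e-01,
         7.93195935e+02],
       [ 0.00000000e+00,  0.00000000e+00,  0.00000000e+00,
         1.00000000e+00]])}
top {'fx': 444.7467020878066, 'fy': 444.7467020878066, 'cx': 319.92066914739024, 'cy': 198.1862186128196, 'cam_to_world': array([[ 4.11339263e-03,  9.94317544e-01, -1.06375284e-01,
         4.40647039e+02],
       [-9.99726393e-01,  6.53846014e-03,  2.24585858e-02,
         1.84017854e+01],
       [ 2.30264965e-02,  1.06253798e-01,  9.94072387e-01,
         1.43315660e+03],
       [ 0.00000000e+00,  0.00000000e+00,  0.00000000e+00,
         1.00000000e+00]])}
```

View pics/side0.png

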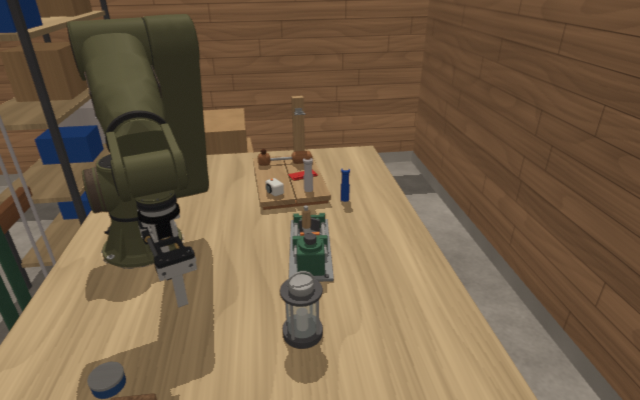

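View pics/top0.png

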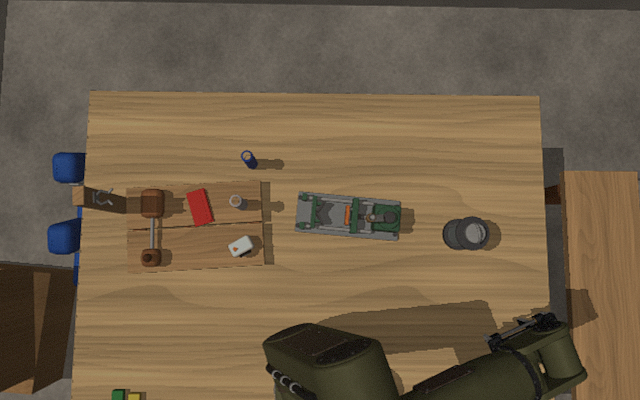

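Candidates for the pole grip are the silver cylinder on the shelf (top 238,202; side 309,175) and the blue one on the table (top 248,159; side 345,185). I choose the silver one and will check it and the vise in close crops.

```bash
python3 - <<'E'
import cv2,numpy as np
t=cv2.imread("pics/top0.png"); s=cv2.imread("pics/side0.png")
a=cv2.resize(t[175:265,285:415],None,fx=6,fy=6,interpolation=cv2.INTER_CUBIC); cv2.imwrite("pics/t_vise.png",a)
a=cv2.resize(s[145:290,250:360],None,fx=4,fy=4,interpolation=cv2.INTER_CUBIC)
b=cv2.resize(t[140:270,190:275],None,fx=4,fy=4,interpolation=cv2.INTER_CUBIC)
c=np.zeros((580,780,3),np.uint8); c[:a.shape[0],:a.shape[1]]=a; c[:b.shape[0],440:440+b.shape[1]]=b
cv2.imwrite("pics/crop2.png",c)
E
```

```text
(no output)
```

View pics/t_vise.png

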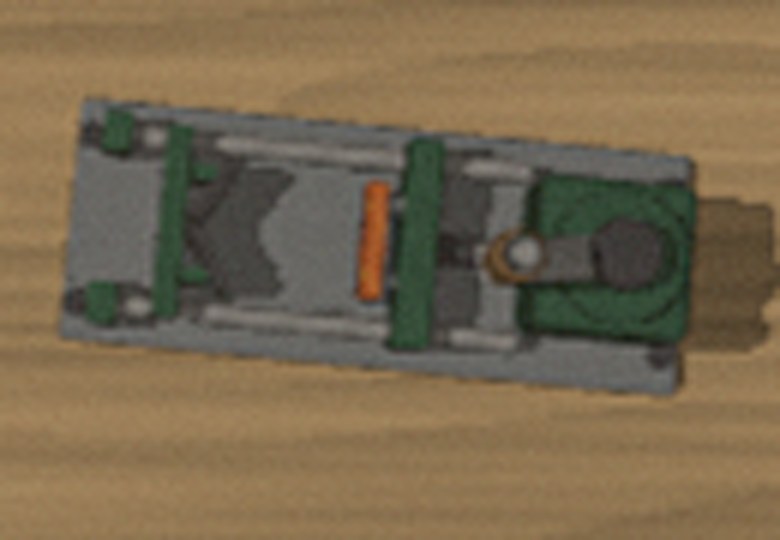

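View pics/crop2.png

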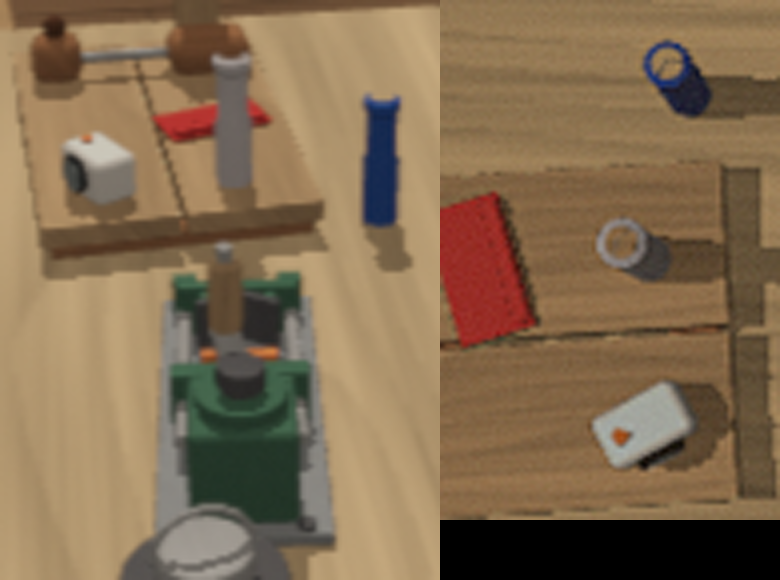

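The crops show the upright aluminium grip with a waist and a wider head (top head at about 235.5,201), clearly not blue. The vise jaws open to the left, towards +y. The crank arm points to vise +y, so the angle is about 1.5 rad, and the wooden grip's top is near (372,217).

```bash
cat > h.py <<'E'
import numpy as np,cv2
from cell import manip
def ray(n,u,v):
    m=manip.camera_model(n);T=np.array(m["cam_to_world"])
    d=T[:3,:3]@np.array([(u-m["cx"])/m["fx"],-(v-m["cy"])/m["fy"],-1]);return T[:3,3],d/np.linalg.norm(d)
def onz(n,u,v,z):
    o,d=ray(n,u,v);return o+d*(z-o[2])/d[2]
def tri(p,q):
    o1,d1=ray("top",*p);o2,d2=ray("side",*q)
    A=np.stack([d1,-d2],1);s,_,_,_=np.linalg.lstsq(A,o2-o1,rcond=None)
    a=o1+d1*s[0];b=o2+d2*s[1];return (a+b)/2,np.linalg.norm(a-b)
def proj(n,P):
    m=manip.camera_model(n);T=np.array(m["cam_to_world"]);c=T[:3,:3].T@(np.array(P)-T[:3,3])
    return m["cx"]+m["fx"]*c[0]/-c[2], m["cy"]-m["fy"]*c[1]/-c[2]
E
python3 - <<'E'
from h import *
np.set_printoptions(precision=1,suppress=True)
C=[(85,98),(692,157),(680,395),(62,338)]
P=np.array([onz("top",285+(u-2.5)/6,175+(v-2.5)/6,12) for u,v in C])
print(P); 
for i in range(4): print(np.linalg.norm(P[i]-P[(i+1)%4]))
# model corners vise frame: (65,155),(65,-175),(-65,-175),(-65,155)
M=np.array([(65,155),(65,-175),(-65,-175),(-65,155)],float)
mc=M.mean(0);pc=P[:,:2].mean(0)
H=(M-mc).T@(P[:,:2]-pc);U,S,V=np.linalg.svd(H);R=V.T@U.T
t=pc-R@mc;yaw=np.arctan2(R[1,0],R[0,0]);print("vise",t,"yaw",yaw,"res",(R@M.T).T+t-P[:,:2])
f=lambda x,y:R@np.array([x,y])+t
print("bay",f(0,39),"axis",f(0,-125))
g=lambda u,v,z:onz("top",285+(u-2.5)/6,175+(v-2.5)/6,z)
print("grip pin",g(525,251,182),"hub",g(630,253,125))
# pole head
s=cv2.imread("pics/side0.png");t0=cv2.imread("pics/top0.png")
print("pole head top z170",onz("top",235.5,201,170))
a=onz("top",190+(622.5-440-1.5)/4,140+(245-1.5)/4,170);print(a)
print("proj side head",proj("side",a),"foot",proj("side",[a[0],a[1],40]))
print("tri",tri((235.3,201),(250+(232-1.5)/4,145+(62-1.5)/4)))
hs=onz("side",250+(233-1.5)/4,145+(178-1.5)/4,40);print("foot side",hs)
E
```

```text
[[ 615.8   54.5   12. ]
 [ 586.1 -271.9   12. ]
 [ 458.7 -263.5   12. ]
 [ 487.4   65.5   12. ]]
327.7175839424499
127.70846351459956
330.30049793223776
128.9125877477604
vise [537.8 -93.9] yaw -0.08705494090373372 res [[ 0.3  0.4]
 [ 1.3 -2. ]
 [-0.8  1. ]
 [-0.8  0.7]]
bay [541.2 -55. ] axis [ 527.  -218.4]
grip pin [ 523.7 -157.5  182. ] hub [ 526.8 -217.4  125. ]
pole head top z170 [566.2 229.9 170. ]
[566.5 230.6 170. ]
proj side head (np.float64(306.54058198894217), np.float64(159.00314081295753)) foot (np.float64(307.27222327004847), np.float64(190.2960690824428))
tri (array([568.6, 231.2, 164.9]), np.float64(3.82901304085339))
foot side [569.9 240.   40. ]
```

```bash
cat >> h.py <<'E'
from scipy.spatial.transform import Rotation as Ro
def delta(pos,yaw=1.484,st=None):
    s=st or manip.read_state();R0=Ro.from_euler('xyz',s["eef_rot"]);R1=Ro.from_euler('xyz',[np.pi,0,yaw])
    d=R0.inv().apply(np.array(pos,float)-s["eef_pos"])/1000
    return d.round(4),(R0.inv()*R1).as_rotvec().round(4)
E
python3 - <<'E'
from h import *
print(delta([400,-120,260])); print(delta([567,231,200]))
print(onz("top",470,233,193))
E
```

```text
(array([ 0.3188, -0.2801, -0.0548]), array([-9.0000e-04, -6.0000e-04, -1.0732e+00]))
(array([ 0.6121, -0.5351,  0.0055]), array([-9.0000e-04, -6.0000e-04, -1.0732e+00]))
[ 477.96619732 -430.87759548  193.        ]
```

```bash
python3 -m pendant '[{"claw":0.094,"delta_pos":[0.03,-0.03,-0.02],"rotation":[0,0,-0.15]},{"claw":0.094,"delta_pos":[0.07,-0.06,-0.04],"rotation":[0,0,-0.3]},{"claw":0.094,"delta_pos":[0.11,-0.10,-0.06],"rotation":[0,0,-0.45]},{"claw":0.094,"delta_pos":[0.15,-0.13,-0.07],"rotation":[0,0,-0.6]},{"claw":0.094,"delta_pos":[0.19,-0.165,-0.07],"rotation":[0,0,-0.75]},{"claw":0.094,"delta_pos":[0.23,-0.20,-0.07],"rotation":[0,0,-0.9]},{"claw":0.094,"delta_pos":[0.27,-0.235,-0.07],"rotation":[0,0,-1.073]},{"claw":0.094,"delta_pos":[0.31,-0.27,-0.07],"rotation":[0,0,-1.073]},{"claw":0.094,"delta_pos":[0.35,-0.31,-0.07],"rotation":[0,0,-1.073]},{"claw":0.094,"delta_pos":[0.39,-0.34,-0.07],"rotation":[0,0,-1.073]}]'; python3 -c "
from h import *
print(delta([567,231,250])); print(delta([567,231,112]))"
```

```text
clock: 1.35
eef_pos: [441.6, -34.6, 275.4]
eef_rot: [-3.141, -0.001, 1.484]
wrist_force: [1.2, -1.0, -0.0]
finger_gap: 93.8
(array([0.2755, 0.102 , 0.0256]), array([-0.0003, -0.0009,  0.0004]))
(array([0.2753, 0.102 , 0.1636]), array([-0.0003, -0.0009,  0.0004]))
```

```bash
python3 -m pendant '[{"claw":0.094,"delta_pos":[0.05,0.018,0],"rotation":[0,0,0]},{"claw":0.094,"delta_pos":[0.1,0.037,0.005],"rotation":[0,0,0]},{"claw":0.094,"delta_pos":[0.15,0.055,0.01],"rotation":[0,0,0]},{"claw":0.094,"delta_pos":[0.2,0.074,0.015],"rotation":[0,0,0]},{"claw":0.094,"delta_pos":[0.25,0.092,0.02],"rotation":[0,0,0]},{"claw":0.094,"delta_pos":[0.275,0.102,0.025],"rotation":[0,0,0]},{"claw":0.094,"delta_pos":[0.2755,0.102,0.0256],"rotation":[0,0,0]},{"claw":0.094,"delta_pos":[0.2755,0.102,0.0256],"rotation":[0,0,0]}]'; python3 - <<'E'
from h import *
s=manip.camera("side");t=manip.camera("top")
a=cv2.resize(s[60:220,230:390],None,fx=2.4,fy=2.4);b=cv2.resize(t[120:280,160:320],None,fx=2.4,fy=2.4)
cv2.imwrite("pics/over.png",np.hstack([a,b])[:,:,::-1]); print(delta([567,231,112]))
E
```

```text
clock: 2.35
eef_pos: [566.8, 230.4, 249.9]
eef_rot: [-3.141, -0.001, 1.484]
wrist_force: [0.3, -0.7, 1.0]
finger_gap: 94.0
(array([ 0.0007, -0.    ,  0.1385]), array([ 0.0001, -0.001 , -0.0006]))
```

View pics/over.png

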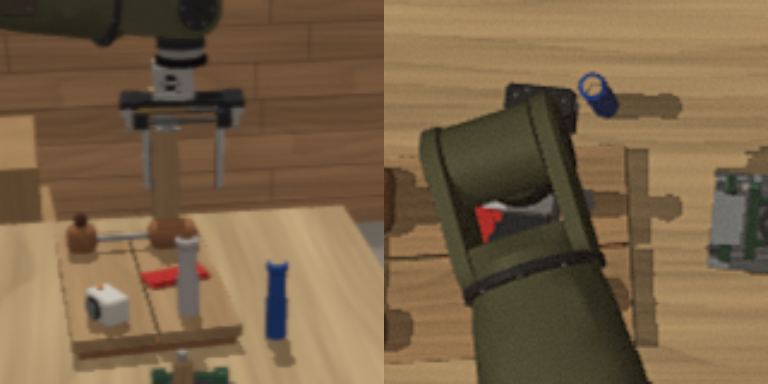

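The side view shows the fingers (crop 148,187 and 220,187) straddling the silver grip's line (187,240). I'll descend.

```bash
python3 -m pendant '[{"claw":0.094,"delta_pos":[0.0005,0,0.025],"rotation":[0,0,0]},{"claw":0.094,"delta_pos":[0.0005,0,0.05],"rotation":[0,0,0]},{"claw":0.094,"delta_pos":[0.0005,0,0.075],"rotation":[0,0,0]},{"claw":0.094,"delta_pos":[0.0005,0,0.1],"rotation":[0,0,0]},{"claw":0.094,"delta_pos":[0.0005,0,0.125],"rotation":[0,0,0]},{"claw":0.094,"delta_pos":[0.0005,0,0.1385],"rotation":[0,0,0]},{"claw":0.07,"delta_pos":[0.0005,0,0.1385],"rotation":[0,0,0]},{"claw":0.06,"delta_pos":[0.0005,0,0.1385],"rotation":[0,0,0]}]' 25; python3 - <<'E'
from h import *
s=manip.camera("side");t=manip.camera("top")
a=cv2.resize(s[90:220,250:380],None,fx=4,fy=4)
cv2.imwrite("pics/atg.png",a[:,:,::-1])
E
```

```text
clock: 3.45
eef_pos: [567.5, 230.8, 113.2]
eef_rot: [3.14, -0.002, 1.483]
wrist_force: [0.0, -0.7, 0.2]
finger_gap: 77.5
```

View pics/atg.png

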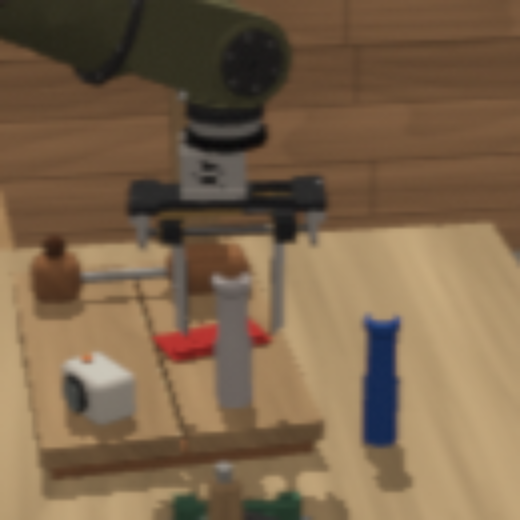

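```bash
python3 -m pendant '[{"claw":0.05,"delta_pos":[0,0,0],"rotation":[0,0,0]},{"claw":0.04,"delta_pos":[0,0,0],"rotation":[0,0,0]},{"claw":0.03,"delta_pos":[0,0,0],"rotation":[0,0,0]},{"claw":0.02,"delta_pos":[0,0,0],"rotation":[0,0,0]},{"claw":0.02,"delta_pos":[0,0,0],"rotation":[0,0,0]},{"claw":0.02,"delta_pos":[0,0,0],"rotation":[0,0,0]},{"claw":0.02,"delta_pos":[0,0,0],"rotation":[0,0,0]}]' 25; python3 -c "
from h import *
print(manip.read_state()['eef_pos']);print(delta([567,231,200])); print(delta([541,-55,200]))"
```

```text
clock: 4.42
eef_pos: [567.5, 230.9, 113.1]
eef_rot: [3.14, -0.002, 1.483]
wrist_force: [0.7, 0.2, 1.4]
finger_gap: 35.0
[567.4850126  230.8657499  113.08645737]
(array([ 0.0002, -0.0003, -0.0869]), array([ 0.0018, -0.0017, -0.0006]))
(array([-0.2869, -0.0013, -0.0874]), array([ 0.0018, -0.0017, -0.0006]))
```

```bash
python3 -m pendant '[{"claw":0.02,"delta_pos":[0,0,0],"rotation":[0,0,0]},{"claw":0.02,"delta_pos":[0,0,0],"rotation":[0,0,0]},{"claw":0.02,"delta_pos":[0,0,0],"rotation":[0,0,0]},{"claw":0.02,"delta_pos":[0,0,0],"rotation":[0,0,0]}]' 25; python3 -c "
from h import *
print(delta([567,231,200])); print(delta([541,-55,200]))"
```

```text
clock: 4.92
eef_pos: [567.5, 230.8, 113.1]
eef_rot: [3.14, -0.002, 1.483]
wrist_force: [1.7, 0.3, 0.6]
finger_gap: 34.8
(array([ 0.0003, -0.0004, -0.0869]), array([ 0.0018, -0.0017, -0.0007]))
(array([-0.2869, -0.0013, -0.0874]), array([ 0.0018, -0.0017, -0.0007]))
```

```bash
python3 - <<'E'
from h import *
s=manip.camera("side");t=manip.camera("top")
a=cv2.resize(s[130:210,270:350],None,fx=7,fy=7,interpolation=cv2.INTER_CUBIC)
cv2.imwrite("pics/grip1.png",a[:,:,::-1])
E
```

```text
(no output)
```

View pics/grip1.png

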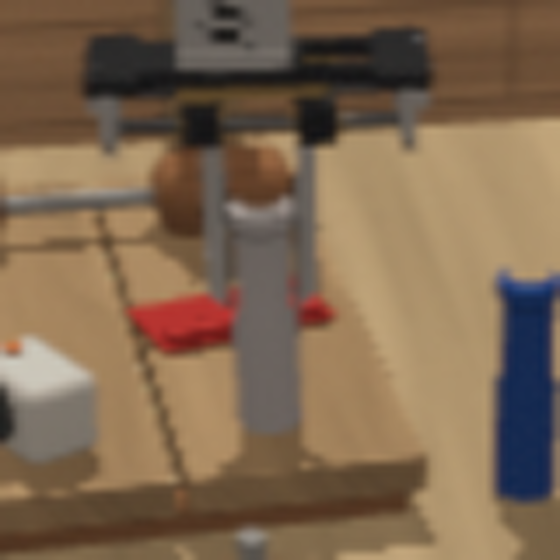

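```bash
python3 - <<'E'
from h import *
def c(P): u,v=proj("side",P); return (round((u-270)*7+3),round((v-130)*7+3))
for y in (225,231,237,243):
  print(y,"tips",c((567.5-18,y,113)),c((567.5+18,y,113)),"head L/R",c((549.5,y,170)),c((585.5,y,170)),"foot",c((567.5,y,40)),"foot front",c((567.5,y-18,40)),"headtop back",c((567,y+18,170)))
E
```

```text
225 tips (230, 311) (297, 306) head L/R (228, 212) (296, 208) foot (267, 430) foot front (270, 445) headtop back (257, 197)
231 tips (229, 306) (296, 302) head L/R (227, 208) (294, 204) foot (266, 425) foot front (269, 440) headtop back (256, 192)
237 tips (228, 301) (295, 297) head L/R (225, 203) (293, 199) foot (264, 420) foot front (268, 435) headtop back (255, 188)
243 tips (227, 296) (294, 292) head L/R (224, 199) (292, 195) foot (263, 415) foot front (267, 430) headtop back (254, 184)
```

```bash
python3 -m pendant '[{"claw":0.045,"delta_pos":[0,0,0],"rotation":[0,0,0]},{"claw":0.045,"delta_pos":[0,0,0],"rotation":[0,0,0]},{"claw":0.045,"delta_pos":[0,0,0.004],"rotation":[0,0,0]},{"claw":0.02,"delta_pos":[0,0,0.004],"rotation":[0,0,0]},{"claw":0.02,"delta_pos":[0,0,0.004],"rotation":[0,0,0]},{"claw":0.02,"delta_pos":[0,0,0.004],"rotation":[0,0,0]},{"claw":0.02,"delta_pos":[0,0,0.004],"rotation":[0,0,0]},{"claw":0.02,"delta_pos":[0,0,0.004],"rotation":[0,0,0]},{"claw":0.02,"delta_pos":[0,0,0.004],"rotation":[0,0,0]},{"claw":0.02,"delta_pos":[0,0,0.004],"rotation":[0,0,0]}]' 25;
```

```text
clock: 6.28
eef_pos: [567.5, 230.9, 109.1]
eef_rot: [3.14, -0.002, 1.483]
wrist_force: [0.5, -0.2, -3.2]
finger_gap: 35.0
```

```bash
python3 -m pendant '[{"claw":0.02,"delta_pos":[0,0,-0.005],"rotation":[0,0,0]},{"claw":0.02,"delta_pos":[0,0,-0.01],"rotation":[0,0,0]},{"claw":0.02,"delta_pos":[0,0,-0.015],"rotation":[0,0,0]},{"claw":0.02,"delta_pos":[0,0,-0.015],"rotation":[0,0,0]},{"claw":0.02,"delta_pos":[0,0,-0.015],"rotation":[0,0,0]}]' 25;python3 - <<'E'
from h import *
s=manip.camera("side")
a=cv2.resize(s[130:210,270:350],None,fx=7,fy=7,interpolation=cv2.INTER_CUBIC)
cv2.imwrite("pics/grip2.png",a[:,:,::-1]);print(manip.read_state()["moment"])
E
```

```text
clock: 6.9
eef_pos: [567.4, 230.8, 124.0]
eef_rot: [3.14, -0.002, 1.483]
wrist_force: [-0.3, -0.5, -4.0]
finger_gap: 35.1
[ 0.01075415 -0.09935063  0.01274907]
```

View pics/grip2.png

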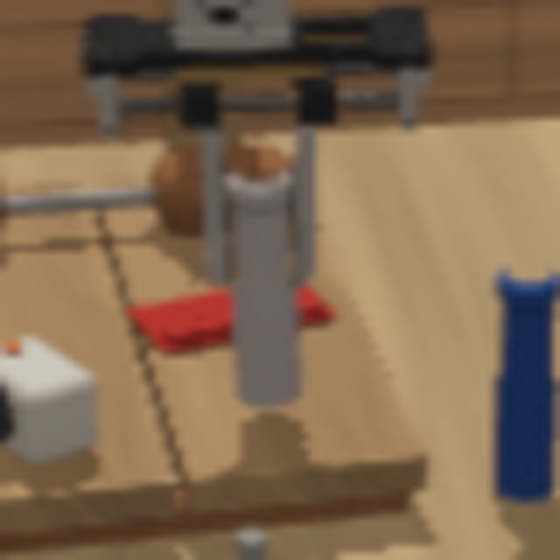

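```bash
python3 -c "
from h import *
print(delta([567.4,231,175])); print(delta([541,-55,175]))"
```

```text
(array([ 0.0003,  0.0001, -0.0511]), array([ 0.0016, -0.0016, -0.0007]))
(array([-0.2869, -0.0012, -0.0515]), array([ 0.0016, -0.0016, -0.0007]))
```

```bash
python3 -m pendant '[{"claw":0.02,"delta_pos":[0,0,-0.02],"rotation":[0,0,0]},{"claw":0.02,"delta_pos":[-0.02,0,-0.04],"rotation":[0,0,0]},{"claw":0.02,"delta_pos":[-0.05,0,-0.051],"rotation":[0,0,0]},{"claw":0.02,"delta_pos":[-0.09,0,-0.051],"rotation":[0,0,0]},{"claw":0.02,"delta_pos":[-0.13,0,-0.051],"rotation":[0,0,0]},{"claw":0.02,"delta_pos":[-0.17,-0.001,-0.051],"rotation":[0,0,0]},{"claw":0.02,"delta_pos":[-0.21,-0.001,-0.051],"rotation":[0,0,0]},{"claw":0.02,"delta_pos":[-0.25,-0.001,-0.051],"rotation":[0,0,0]},{"claw":0.02,"delta_pos":[-0.275,-0.001,-0.051],"rotation":[0,0,0]},{"claw":0.02,"delta_pos":[-0.287,-0.001,-0.051],"rotation":[0,0,0]}]' 35; python3 -m pendant '[{"claw":0.02,"delta_pos":[0,0,0],"rotation":[0,0,0]},{"claw":0.02,"delta_pos":[0,0,0],"rotation":[0,0,0]}]'; python3 - <<'E'
from h import *
s=manip.camera("side");t=manip.camera("top")
a=cv2.resize(s[150:290,250:390],None,fx=4,fy=4,interpolation=cv2.INTER_CUBIC);b=cv2.resize(t[150:255,270:420],None,fx=1.5,fy=1.5)
c=np.zeros((560,790,3),np.uint8);c[:560,:560]=a;c[:b.shape[0],562:562+b.shape[1]]=b
cv2.imwrite("pics/bay.png",c[:,:,::-1]);print(delta([541,-55,83]))
E
```

```text
clock: 8.2
eef_pos: [541.0, -56.1, 174.4]
eef_rot: [3.14, -0.002, 1.482]
wrist_force: [-0.5, 1.1, -2.8]
finger_gap: 34.7
clock: 8.45
eef_pos: [541.1, -55.4, 174.3]
eef_rot: [3.14, -0.002, 1.483]
wrist_force: [-0.5, 0.3, -2.7]
finger_gap: 34.6
(array([ 0.0002, -0.0003,  0.0914]), array([ 0.0013, -0.0017, -0.0009]))
```

View pics/bay.png

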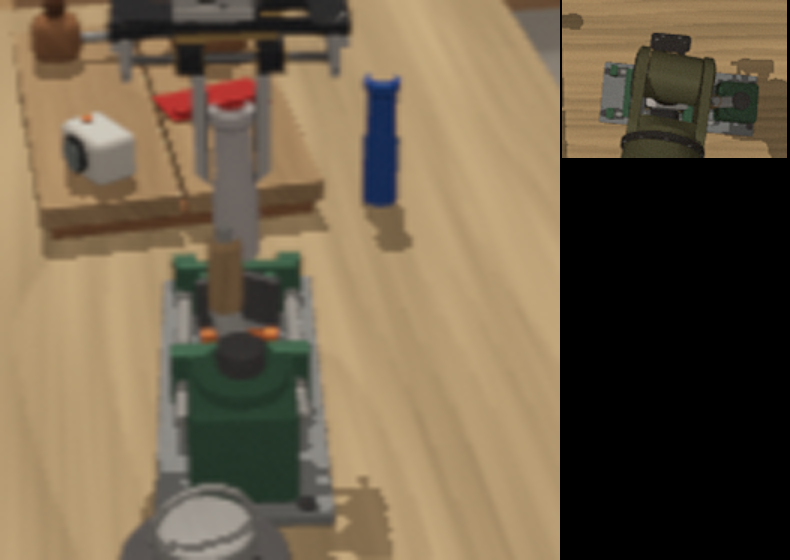

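```bash
python3 - <<'E'
from h import *
def c(P): u,v=proj("side",P); return (round((u-250)*4+1.5),round((v-150)*4+1.5))
for y in(-65,-55,-45): print(y,c((541,y,235)),c((541,y,105)),c((541,y-18,105)))
print("bay jaws", c((541.2,-55,12)),c((537.8-33.5,-94,59)))
E
```

```text
-65 (232, 113) (236, 262) (238, 274)
-55 (231, 108) (234, 256) (237, 267)
-45 (230, 102) (233, 249) (235, 261)
bay jaws (237, 353) (194, 334)
```

```bash
python3 -m pendant '[{"claw":0.02,"delta_pos":[0,0,0.02],"rotation":[0,0,0]},{"claw":0.02,"delta_pos":[0,0,0.04],"rotation":[0,0,0]},{"claw":0.02,"delta_pos":[0,0,0.06],"rotation":[0,0,0]},{"claw":0.02,"delta_pos":[0,0,0.075],"rotation":[0,0,0]},{"claw":0.02,"delta_pos":[0,0,0.083],"rotation":[0,0,0]},{"claw":0.02,"delta_pos":[0,0,0.088],"rotation":[0,0,0]},{"claw":0.02,"delta_pos":[0,0,0.088],"rotation":[0,0,0]}]'
```

```text
clock: 9.43
eef_pos: [541.3, -55.2, 86.4]
eef_rot: [3.14, -0.002, 1.483]
wrist_force: [0.5, -0.5, -2.8]
finger_gap: 34.7
```

```bash
python3 -m pendant '[{"claw":0.02,"delta_pos":[0,0,0.002],"rotation":[0,0,0]},{"claw":0.02,"delta_pos":[0,0,0.004],"rotation":[0,0,0]},{"claw":0.02,"delta_pos":[0,0,0.004],"rotation":[0,0,0]}]';python3 -m pendant '[{"claw":0.02,"delta_pos":[0,0,0.001],"rotation":[0,0,0]},{"claw":0.02,"delta_pos":[0,0,0.0015],"rotation":[0,0,0]}]'
```

```text
clock: 9.8
eef_pos: [541.3, -55.2, 82.4]
eef_rot: [3.14, -0.002, 1.483]
wrist_force: [-1.1, -0.3, -2.5]
finger_gap: 34.5
clock: 10.05
eef_pos: [541.3, -55.2, 80.9]
eef_rot: [3.14, -0.002, 1.483]
wrist_force: [0.7, -0.9, -3.1]
finger_gap: 34.8
```

```bash
python3 -m pendant '[{"claw":0.02,"delta_pos":[0,0,0.001],"rotation":[0,0,0]},{"claw":0.02,"delta_pos":[0,0,0.001],"rotation":[0,0,0]}]';python3 - <<'E'
from h import *
s=manip.camera("side");t=manip.camera("top")
a=cv2.resize(s[150:290,250:390],None,fx=4,fy=4,interpolation=cv2.INTER_CUBIC)
cv2.imwrite("pics/bay2.png",a[:,:,::-1])
E
```

```text
clock: 10.3
eef_pos: [541.8, -55.3, 80.7]
eef_rot: [3.139, -0.002, 1.483]
wrist_force: [-0.3, -0.7, 4.6]
finger_gap: 34.5
```

View pics/bay2.png

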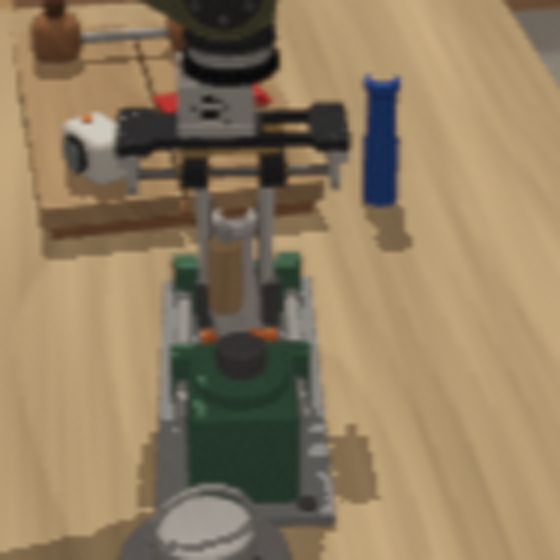

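The foot has touched the bed: the z force went from −3 to +4.6 N at TCP z 80.7, against a predicted 81. I'll release slowly and rise.

```bash
python3 -m pendant '[{"claw":0.037,"delta_pos":[0,0,-0.0005],"rotation":[0,0,0]},{"claw":0.04,"delta_pos":[0,0,-0.0005],"rotation":[0,0,0]},{"claw":0.05,"delta_pos":[0,0,-0.0005],"rotation":[0,0,0]},{"claw":0.06,"delta_pos":[0,0,-0.0005],"rotation":[0,0,0]},{"claw":0.065,"delta_pos":[0,0,-0.0005],"rotation":[0,0,0]},{"claw":0.07,"delta_pos":[0,0,-0.0005],"rotation":[0,0,0]}]';python3 -m pendant '[{"claw":0.07,"delta_pos":[0,0,-0.02],"rotation":[0,0,0]},{"claw":0.07,"delta_pos":[0,0,-0.04],"rotation":[0,0,0]},{"claw":0.07,"delta_pos":[0,0,-0.06],"rotation":[0,0,0]},{"claw":0.07,"delta_pos":[0,0,-0.09],"rotation":[0,0,0]},{"claw":0.07,"delta_pos":[0,0,-0.12],"rotation":[0,0,0]},{"claw":0.07,"delta_pos":[0,0,-0.15],"rotation":[0,0,0]},{"claw":0.07,"delta_pos":[0.0,0,-0.15],"rotation":[0,0,0]}]'; python3 -c "
from h import *
print(delta([523.7,-157.5,232]))"
```

```text
clock: 11.15
eef_pos: [541.8, -55.3, 81.1]
eef_rot: [3.139, -0.002, 1.483]
wrist_force: [-0.8, 0.3, -0.5]
finger_gap: 69.2
clock: 12.02
eef_pos: [542.0, -55.5, 233.2]
eef_rot: [3.135, -0.001, 1.483]
wrist_force: [-0.0, 1.1, -0.9]
finger_gap: 69.7
(array([-0.1032, -0.0094,  0.001 ]), array([ 0.0065, -0.0013, -0.0008]))
```

```bash
python3 -m pendant '[{"claw":0.06,"delta_pos":[-0.03,-0.003,0],"rotation":[0.002,0,0]},{"claw":0.06,"delta_pos":[-0.07,-0.006,0],"rotation":[0.0065,-0.001,0]},{"claw":0.06,"delta_pos":[-0.1,-0.009,0],"rotation":[0.0065,-0.001,0]},{"claw":0.06,"delta_pos":[-0.1032,-0.0094,0.001],"rotation":[0.0065,-0.001,0]},{"claw":0.06,"delta_pos":[-0.1032,-0.0094,0.001],"rotation":[0.0065,-0.001,0]}]';python3 - <<'E'
from h import *
s=manip.camera("side");t=manip.camera("top")
a=cv2.resize(s[150:290,250:390],None,fx=4,fy=4,interpolation=cv2.INTER_CUBIC);b=cv2.resize(t[150:255,270:420],None,fx=1.5,fy=1.5)
c=np.zeros((560,790,3),np.uint8);c[:560,:560]=a;c[:b.shape[0],562:562+b.shape[1]]=b
cv2.imwrite("pics/crk.png",c[:,:,::-1]);print(delta([523.7,-157.5,133]))
E
```

```text
clock: 12.65
eef_pos: [523.5, -157.0, 231.2]
eef_rot: [-3.14, -0.001, 1.483]
wrist_force: [0.6, 0.7, -0.4]
finger_gap: 59.7
(array([-0.001 ,  0.    ,  0.0987]), array([-0.0004, -0.0005,  0.0001]))
```

View pics/crk.png

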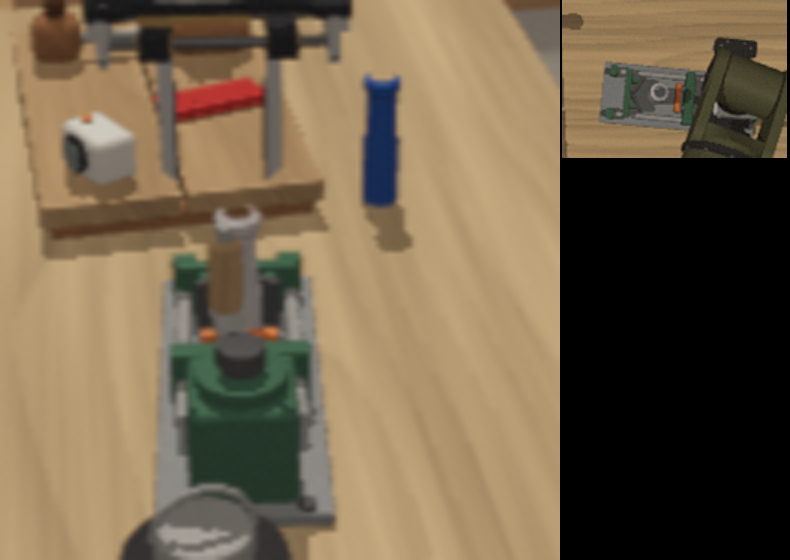

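The pole grip stands upright between the jaws (side 238,225; top inset 659,92). The fingers (165 and 273) straddle the wooden grip (225,280). I'll descend.

```bash
python3 -m pendant '[{"claw":0.06,"delta_pos":[-0.001,0,0.025],"rotation":[0,0,0]},{"claw":0.06,"delta_pos":[-0.001,0,0.05],"rotation":[0,0,0]},{"claw":0.06,"delta_pos":[-0.001,0,0.07],"rotation":[0,0,0]},{"claw":0.06,"delta_pos":[-0.001,0,0.09],"rotation":[0,0,0]},{"claw":0.06,"delta_pos":[-0.001,0,0.0985],"rotation":[0,0,0]},{"claw":0.05,"delta_pos":[-0.001,0,0.0985],"rotation":[0,0,0]}]' 20; python3 - <<'E'
from h import *
s=manip.camera("side");t=manip.camera("top")
a=cv2.resize(s[150:290,250:390],None,fx=4,fy=4,interpolation=cv2.INTER_CUBIC)
cv2.imwrite("pics/crk2.png",a[:,:,::-1])
E
```

```text
clock: 13.5
eef_pos: [523.7, -157.0, 133.1]
eef_rot: [-3.141, -0.001, 1.485]
wrist_force: [0.7, -0.1, 0.0]
finger_gap: 52.9
```

View pics/crk2.png

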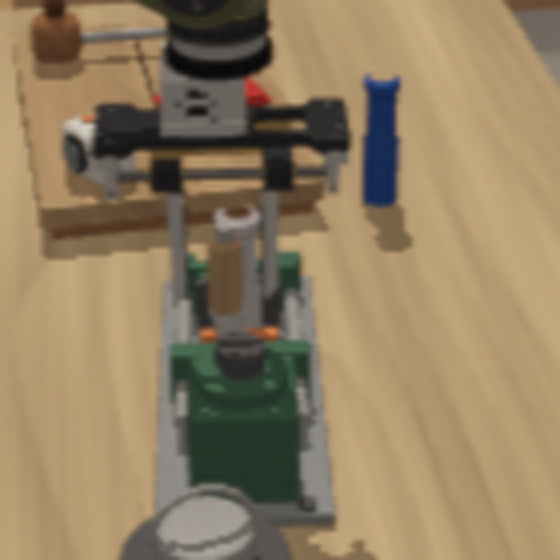

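```bash
python3 -m pendant '[{"claw":0.04,"delta_pos":[0,0,0],"rotation":[0,0,0]},{"claw":0.03,"delta_pos":[0,0,0],"rotation":[0,0,0]},{"claw":0.015,"delta_pos":[0,0,0],"rotation":[0,0,0]},{"claw":0.015,"delta_pos":[0,0,0],"rotation":[0,0,0]},{"claw":0.015,"delta_pos":[0,0,0],"rotation":[0,0,0]},{"claw":0.015,"delta_pos":[0,0,0],"rotation":[0,0,0]}]' 35; python3 - <<'E'
from h import *
s=manip.camera("side");t=manip.camera("top")
a=cv2.resize(s[150:290,250:390],None,fx=4,fy=4,interpolation=cv2.INTER_CUBIC)
cv2.imwrite("pics/crk3.png",a[:,:,::-1])
E
```

```text
clock: 14.35
eef_pos: [524.1, -157.4, 134.1]
eef_rot: [3.141, -0.0, 1.484]
wrist_force: [0.3, 0.4, 3.5]
finger_gap: 25.5
```

View pics/crk3.png

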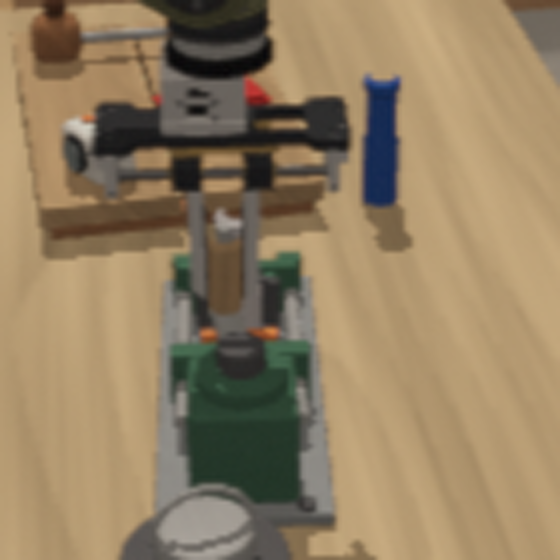

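```bash
cat > w.py <<'E'
from h import *
import sys,json,os
np.set_printoptions(precision=1,suppress=True)
C0=np.array([523.9,-157.2]); TH0=1.43; VY=-0.087
xv=np.array([np.cos(VY),np.sin(VY)]);yv=np.array([-np.sin(VY),np.cos(VY)])
if os.path.exists("c.json"): C=np.array(json.load(open("c.json")))
else: C=C0-60*(-np.cos(TH0)*xv+np.sin(TH0)*yv)
s=manip.read_state();p=s["eef_pos"][:2]-C;f=s["wrist_force"]
th=np.arctan2(p@yv,-(p@xv))
e=-np.cos(th)*xv+np.sin(th)*yv;tg=np.sin(th)*xv+np.cos(th)*yv
print("C",C,"r",np.linalg.norm(p),"th mod",round(th%(2*np.pi),3),"Ft",round(f[:2]@tg,1),"Fr",round(f[:2]@e,1),"Fz",round(f[2],1),"z",s["eef_pos"][2],"rot",s["eef_rot"],"pos",s["eef_pos"],"v",s["qd"].round(2))
with open("log.txt","a") as g: g.write(json.dumps([*s["eef_pos"]])+"\n")
step=float(sys.argv[1]);n=int(sys.argv[2])
R0=Ro.from_euler('xyz',s["eef_rot"])
for i in range(1,n+1):
    a=th+step*i;q=C+60*(-np.cos(a)*xv+np.sin(a)*yv)
    d=R0.inv().apply(np.array([*q,134])-s["eef_pos"])/1000
    print("[%.4f,%.4f,%.4f]"%tuple(d))
E
python3 w.py 0.12 8
```

```text
C [ 527.1 -217.1] r 59.76868027109589 th mod 1.434 Ft 0.1 Fr -0.1 Fz 3.3 z 134.0823409235622 rot [ 3.1 -0.   1.5] pos [ 524.1 -157.4  134.1] v [ 0.  0.  0. -0.  0.  0.]
[0.0008,0.0071,0.0001]
[0.0005,0.0143,0.0001]
[-0.0007,0.0214,0.0001]
[-0.0027,0.0283,0.0001]
[-0.0055,0.0350,0.0001]
[-0.0091,0.0412,0.0001]
[-0.0135,0.0469,0.0001]
[-0.0184,0.0521,0.0001]
```

```bash
python3 -m pendant '[{"claw":0.015,"delta_pos":[0.001,0.007,0],"rotation":[0,0,0]},{"claw":0.015,"delta_pos":[0.0005,0.0145,0],"rotation":[0,0,0]},{"claw":0.015,"delta_pos":[-0.0005,0.0215,0],"rotation":[0,0,0]},{"claw":0.015,"delta_pos":[-0.0025,0.0285,0],"rotation":[0,0,0]},{"claw":0.015,"delta_pos":[-0.0055,0.035,0],"rotation":[0,0,0]},{"claw":0.015,"delta_pos":[-0.009,0.041,0],"rotation":[0,0,0]},{"claw":0.015,"delta_pos":[-0.0135,0.047,0],"rotation":[0,0,0]},{"claw":0.015,"delta_pos":[-0.0185,0.052,0],"rotation":[0,0,0]}]' 40; python3 w.py 0.15 10
```

```text
clock: 15.45
eef_pos: [574.6, -178.9, 134.1]
eef_rot: [3.141, -0.003, 1.485]
wrist_force: [-1.0, 10.7, 4.8]
finger_gap: 25.6
C [ 527.1 -217.1] r 60.97629119204447 th mod 2.377 Ft -9.0 Fr 5.9 Fz 4.8 z 134.10316982278357 rot [ 3.1 -0.   1.5] pos [ 574.6 -178.9  134.1] v [-0.1  0.1 -0.1  0.   0.  -0.1]
[-0.0076,0.0050,0.0001]
[-0.0153,0.0096,0.0001]
[-0.0237,0.0130,0.0000]
[-0.0324,0.0151,0.0000]
[-0.0414,0.0159,-0.0000]
[-0.0503,0.0154,-0.0000]
[-0.0591,0.0135,-0.0001]
[-0.0675,0.0103,-0.0001]
[-0.0754,0.0059,-0.0001]
[-0.0825,0.0004,-0.0001]
```

```bash
python3 -m pendant '[{"claw":0.015,"delta_pos":[-0.0075,0.005,0],"rotation":[0,0,0]},{"claw":0.015,"delta_pos":[-0.0155,0.0095,0],"rotation":[0,0,0]},{"claw":0.015,"delta_pos":[-0.0235,0.013,0],"rotation":[0,0,0]},{"claw":0.015,"delta_pos":[-0.0325,0.015,0],"rotation":[0,0,0]},{"claw":0.015,"delta_pos":[-0.0415,0.016,0],"rotation":[0,0,0]},{"claw":0.015,"delta_pos":[-0.0505,0.0155,0],"rotation":[0,0,0]},{"claw":0.015,"delta_pos":[-0.059,0.0135,0],"rotation":[0,0,0]},{"claw":0.015,"delta_pos":[-0.0675,0.0105,0],"rotation":[0,0,0]},{"claw":0.015,"delta_pos":[-0.0755,0.006,0],"rotation":[0,0,0]},{"claw":0.015,"delta_pos":[-0.0825,0.0005,0],"rotation":[0,0,0]}]'; python3 w.py 0.15 10
```

```text
clock: 16.7
eef_pos: [569.6, -261.1, 134.2]
eef_rot: [3.137, -0.003, 1.485]
wrist_force: [10.1, 2.0, -0.0]
finger_gap: 25.2
C [ 527.1 -217.1] r 61.1332218857063 th mod 3.858 Ft -8.6 Fr 5.6 Fz -0.0 z 134.22702686312633 rot [ 3.1 -0.   1.5] pos [ 569.6 -261.1  134.2] v [-0.1 -0.1  0.1 -0.  -0.  -0.1]
[-0.0056,-0.0073,0.0002]
[-0.0109,-0.0145,0.0001]
[-0.0150,-0.0225,0.0001]
[-0.0179,-0.0310,0.0000]
[-0.0195,-0.0399,0.0000]
[-0.0197,-0.0489,-0.0000]
[-0.0186,-0.0578,-0.0001]
[-0.0162,-0.0665,-0.0001]
[-0.0125,-0.0747,-0.0001]
[-0.0077,-0.0822,-0.0001]
```

```bash
python3 -m pendant '[{"claw":0.015,"delta_pos":[-0.0055,-0.0075,0],"rotation":[0,0,0]},{"claw":0.015,"delta_pos":[-0.011,-0.0145,0],"rotation":[0,0,0]},{"claw":0.015,"delta_pos":[-0.015,-0.0225,0],"rotation":[0,0,0]},{"claw":0.015,"delta_pos":[-0.018,-0.031,0],"rotation":[0,0,0]},{"claw":0.015,"delta_pos":[-0.0195,-0.04,0],"rotation":[0,0,0]},{"claw":0.015,"delta_pos":[-0.0195,-0.049,0],"rotation":[0,0,0]},{"claw":0.015,"delta_pos":[-0.0185,-0.058,0],"rotation":[0,0,0]},{"claw":0.015,"delta_pos":[-0.016,-0.0665,0],"rotation":[0,0,0]},{"claw":0.015,"delta_pos":[-0.0125,-0.0745,0],"rotation":[0,0,0]},{"claw":0.015,"delta_pos":[-0.0075,-0.082,0],"rotation":[0,0,0]}]'; python3 w.py 0.15 10
```

```text
clock: 17.95
eef_pos: [488.3, -261.8, 134.1]
eef_rot: [3.134, -0.002, 1.485]
wrist_force: [10.1, -0.7, -1.4]
finger_gap: 25.3
C [ 527.1 -217.1] r 59.19420038027075 th mod 5.341 Ft -8.1 Fr -6.1 Fz -1.4 z 134.1319840354161 rot [ 3.1 -0.   1.5] pos [ 488.3 -261.8  134.1] v [ 0.  -0.1  0.2  0.  -0.1  0. ]
[0.0052,-0.0073,0.0001]
[0.0120,-0.0132,0.0001]
[0.0196,-0.0180,0.0000]
[0.0278,-0.0217,0.0000]
[0.0365,-0.0240,0.0000]
[0.0454,-0.0251,0.0000]
[0.0544,-0.0248,0.0000]
[0.0632,-0.0231,0.0001]
[0.0717,-0.0202,0.0001]
[0.0797,-0.0160,0.0002]
```

```bash
echo '[528.6,-217.4]'>c.json; sed -i '$d' log.txt; python3 w.py 0.15 10
```

```text
C [ 528.6 -217.4] r 59.958471289490056 th mod 5.362 Ft -8.0 Fr -6.3 Fz -1.4 z 134.1319840354161 rot [ 3.1 -0.   1.5] pos [ 488.3 -261.8  134.1] v [ 0.  -0.1  0.2  0.  -0.1  0. ]
[0.0059,-0.0067,0.0001]
[0.0129,-0.0125,0.0001]
[0.0205,-0.0172,0.0000]
[0.0288,-0.0206,0.0000]
[0.0376,-0.0228,0.0000]
[0.0465,-0.0236,0.0000]
[0.0555,-0.0231,0.0001]
[0.0643,-0.0213,0.0001]
[0.0727,-0.0181,0.0001]
[0.0806,-0.0138,0.0002]
```

```bash
python3 -m pendant '[{"claw":0.015,"delta_pos":[0.006,-0.0065,0],"rotation":[0.003,0,0]},{"claw":0.015,"delta_pos":[0.013,-0.0125,0],"rotation":[0.006,0,0]},{"claw":0.015,"delta_pos":[0.0205,-0.017,0],"rotation":[0.006,0,0]},{"claw":0.015,"delta_pos":[0.029,-0.0205,0],"rotation":[0.006,0,0]},{"claw":0.015,"delta_pos":[0.0375,-0.023,0],"rotation":[0.006,0,0]},{"claw":0.015,"delta_pos":[0.0465,-0.0235,0],"rotation":[0.006,0,0]},{"claw":0.015,"delta_pos":[0.0555,-0.023,0],"rotation":[0.006,0,0]},{"claw":0.015,"delta_pos":[0.0645,-0.0215,0],"rotation":[0.006,0,0]},{"claw":0.015,"delta_pos":[0.0725,-0.018,0],"rotation":[0.006,0,0]},{"claw":0.015,"delta_pos":[0.0805,-0.014,0],"rotation":[0.006,0,0]}]'; python3 w.py 0.15 10
```

```text
clock: 19.2
eef_pos: [480.7, -181.1, 134.1]
eef_rot: [3.141, -0.0, 1.485]
wrist_force: [-2.7, -8.7, 1.9]
finger_gap: 25.6
C [ 528.6 -217.4] r 60.09024098740427 th mod 0.561 Ft -8.5 Fr -3.1 Fz 1.9 z 134.11939293763137 rot [ 3.1 -0.   1.5] pos [ 480.7 -181.1  134.1] v [ 0.1  0.  -0.  -0.  -0.   0.1]
[0.0072,0.0054,0.0001]
[0.0135,0.0118,0.0001]
[0.0188,0.0191,0.0001]
[0.0230,0.0270,0.0001]
[0.0260,0.0355,0.0001]
[0.0276,0.0444,0.0001]
[0.0279,0.0533,0.0001]
[0.0268,0.0623,0.0001]
[0.0245,0.0709,0.0001]
[0.0208,0.0792,0.0001]
```

```bash
python3 -m pendant '[{"claw":0.015,"delta_pos":[0.007,0.0055,0],"rotation":[0,0,0]},{"claw":0.015,"delta_pos":[0.0135,0.012,0],"rotation":[0,0,0]},{"claw":0.015,"delta_pos":[0.019,0.019,0],"rotation":[0,0,0]},{"claw":0.015,"delta_pos":[0.023,0.027,0],"rotation":[0,0,0]},{"claw":0.015,"delta_pos":[0.026,0.0355,0],"rotation":[0,0,0]},{"claw":0.015,"delta_pos":[0.0275,0.0445,0],"rotation":[0,0,0]},{"claw":0.015,"delta_pos":[0.028,0.0535,0],"rotation":[0,0,0]},{"claw":0.015,"delta_pos":[0.027,0.0625,0],"rotation":[0,0,0]},{"claw":0.015,"delta_pos":[0.0245,0.071,0],"rotation":[0,0,0]},{"claw":0.015,"delta_pos":[0.021,0.079,0],"rotation":[0,0,0]}]'; python3 w.py 0.12 4
```

```text
clock: 20.45
eef_pos: [560.7, -166.4, 134.0]
eef_rot: [-3.139, -0.001, 1.485]
wrist_force: [-8.3, 2.9, 7.6]
finger_gap: 25.5
C [ 528.6 -217.4] r 60.237225536274245 th mod 2.046 Ft -8.6 Fr -2.0 Fz 7.6 z 134.00935081388687 rot [-3.1 -0.   1.5] pos [ 560.7 -166.4  134. ] v [-0.   0.1 -0.2 -0.   0.1 -0. ]
[-0.0039,0.0061,-0.0000]
[-0.0083,0.0118,-0.0000]
[-0.0133,0.0169,-0.0000]
[-0.0189,0.0214,-0.0001]
```

```bash
python3 -m pendant '[{"claw":0.015,"delta_pos":[-0.004,0.006,0],"rotation":[0,0,0]},{"claw":0.015,"delta_pos":[-0.0085,0.012,0],"rotation":[0,0,0]},{"claw":0.015,"delta_pos":[-0.0135,0.017,0],"rotation":[0,0,0]},{"claw":0.015,"delta_pos":[-0.019,0.0215,0],"rotation":[0,0,0]}]'; python3 w.py 0.12 4
```

```text
clock: 20.95
eef_pos: [580.3, -186.4, 134.0]
eef_rot: [-3.138, -0.003, 1.486]
wrist_force: [-6.1, 6.3, 8.4]
finger_gap: 25.1
C [ 528.6 -217.4] r 60.269294598116446 th mod 2.514 Ft -8.5 Fr -2.0 Fz 8.4 z 134.0101684034777 rot [-3.1 -0.   1.5] pos [ 580.3 -186.4  134. ] v [-0.1  0.1 -0.1 -0.   0.1 -0.1]
[-0.0062,0.0036,-0.0000]
[-0.0127,0.0067,-0.0000]
[-0.0195,0.0090,-0.0001]
[-0.0266,0.0105,-0.0001]
```

```bash
python3 -m pendant '[{"claw":0.015,"delta_pos":[-0.006,0.0035,0],"rotation":[-0.002,0,0]},{"claw":0.015,"delta_pos":[-0.0125,0.0065,0],"rotation":[-0.004,0,0]},{"claw":0.015,"delta_pos":[-0.0195,0.009,0],"rotation":[-0.004,0,0]},{"claw":0.015,"delta_pos":[-0.0265,0.0105,0],"rotation":[-0.004,0,0]}]'; python3 w.py 0.12 4
```

```text
clock: 21.45
eef_pos: [588.6, -212.6, 134.0]
eef_rot: [-3.141, -0.005, 1.487]
wrist_force: [-2.8, 8.9, 7.6]
finger_gap: 25.3
C [ 528.6 -217.4] r 60.195078755901015 th mod 2.975 Ft -9.1 Fr -2.1 Fz 7.6 z 134.01766566397794 rot [-3.1 -0.   1.5] pos [ 588.6 -212.6  134. ] v [-0.1  0.1 -0.1 -0.   0.  -0.1]
[-0.0072,0.0006,-0.0000]
[-0.0144,0.0004,-0.0000]
[-0.0215,-0.0005,-0.0001]
[-0.0285,-0.0024,-0.0001]
```

```bash
python3 -m pendant '[{"claw":0.015,"delta_pos":[-0.007,0.0005,0],"rotation":[0,0,0]},{"claw":0.015,"delta_pos":[-0.0145,0.0005,0],"rotation":[0,0,0]},{"claw":0.015,"delta_pos":[-0.0215,-0.0005,0],"rotation":[0,0,0]},{"claw":0.015,"delta_pos":[-0.0285,-0.0025,0],"rotation":[0,0,0]}]'; python3 w.py 0.12 4
```

```text
clock: 21.95
eef_pos: [584.4, -239.8, 134.1]
eef_rot: [3.141, -0.006, 1.487]
wrist_force: [3.1, 7.1, 3.9]
finger_gap: 25.3
C [ 528.6 -217.4] r 60.126525772983456 th mod 3.436 Ft -7.7 Fr 0.2 Fz 3.9 z 134.07373203364293 rot [ 3.1 -0.   1.5] pos [ 584.4 -239.8  134.1] v [-0.1  0.  -0.   0.   0.  -0.1]
[-0.0067,-0.0026,0.0000]
[-0.0131,-0.0060,-0.0000]
[-0.0190,-0.0100,-0.0000]
[-0.0245,-0.0147,-0.0001]
```

```bash
python3 -m pendant '[{"claw":0.015,"delta_pos":[-0.0065,-0.0025,0],"rotation":[0,0,0]},{"claw":0.015,"delta_pos":[-0.013,-0.006,0],"rotation":[0,0,0]},{"claw":0.015,"delta_pos":[-0.019,-0.01,0],"rotation":[0,0,0]},{"claw":0.015,"delta_pos":[-0.0245,-0.0145,0],"rotation":[0,0,0]}]'; python3 w.py 0.12 4; python3 - <<'E'
from h import *
t=manip.camera("top")
cv2.imwrite("pics/wt1.png",cv2.resize(t[175:265,285:415],None,fx=6,fy=6,interpolation=cv2.INTER_CUBIC)[:,:,::-1])
E
```

```text
clock: 22.45
eef_pos: [568.8, -262.1, 134.1]
eef_rot: [3.14, -0.008, 1.488]
wrist_force: [4.8, 8.4, 2.9]
finger_gap: 25.2
C [ 528.6 -217.4] r 60.117321767764615 th mod 3.894 Ft -9.2 Fr -3.0 Fz 2.9 z 134.05942177012338 rot [ 3.1 -0.   1.5] pos [ 568.8 -262.1  134.1] v [-0.1 -0.   0.1  0.  -0.  -0.1]
[-0.0048,-0.0053,0.0000]
[-0.0091,-0.0111,-0.0000]
[-0.0127,-0.0174,-0.0001]
[-0.0154,-0.0240,-0.0001]
```

View pics/wt1.png

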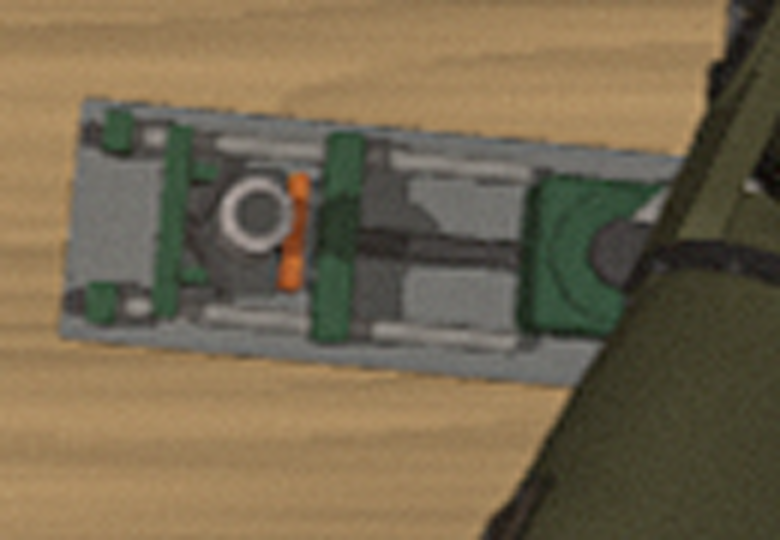

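```bash
python3 -m pendant '[{"claw":0.015,"delta_pos":[-0.005,-0.0055,0],"rotation":[0,0.003,0]},{"claw":0.015,"delta_pos":[-0.009,-0.011,0],"rotation":[0,0.006,0]},{"claw":0.015,"delta_pos":[-0.0125,-0.0175,0],"rotation":[0,0.006,0]},{"claw":0.015,"delta_pos":[-0.0155,-0.024,0],"rotation":[0,0.006,0]}]'; python3 w.py 0.12 4
```

```text
clock: 23.0
eef_pos: [544.0, -275.4, 134.0]
eef_rot: [3.138, -0.014, 1.488]
wrist_force: [7.4, 5.9, 1.4]
finger_gap: 25.2
C [ 528.6 -217.4] r 60.044783609936395 th mod 4.367 Ft -8.7 Fr -3.8 Fz 1.4 z 134.04365790399902 rot [ 3.1 -0.   1.5] pos [ 544.  -275.4  134. ] v [-0.1 -0.1  0.1  0.  -0.  -0.1]
[-0.0020,-0.0069,-0.0000]
[-0.0031,-0.0140,-0.0001]
[-0.0034,-0.0212,-0.0001]
[-0.0028,-0.0284,-0.0001]
```

```bash
python3 -m pendant '[{"claw":0.015,"delta_pos":[-0.002,-0.007,0],"rotation":[0,-0.003,0]},{"claw":0.015,"delta_pos":[-0.003,-0.014,0],"rotation":[0,-0.006,0]},{"claw":0.015,"delta_pos":[-0.0035,-0.021,0],"rotation":[0,-0.009,0]},{"claw":0.015,"delta_pos":[-0.003,-0.0285,0],"rotation":[0,-0.012,0]}]'; python3 w.py 0.12 4
```

```text
clock: 23.5
eef_pos: [516.3, -276.1, 134.1]
eef_rot: [3.135, -0.002, 1.488]
wrist_force: [9.3, 1.8, 0.9]
finger_gap: 25.0
C [ 528.6 -217.4] r 59.94884219924343 th mod 4.831 Ft -8.7 Fr -3.7 Fz 0.9 z 134.1412979032084 rot [ 3.1 -0.   1.5] pos [ 516.3 -276.1  134.1] v [-0.  -0.1  0.2 -0.  -0.1 -0. ]
[0.0013,-0.0071,0.0001]
[0.0034,-0.0139,0.0001]
[0.0064,-0.0205,0.0000]
[0.0101,-0.0267,-0.0000]
```

θ is about 11.11 and there is no rise yet.

```bash
python3 -m pendant '[{"claw":0.015,"delta_pos":[0.0015,-0.007,0],"rotation":[0.002,0,0]},{"claw":0.015,"delta_pos":[0.0035,-0.014,0],"rotation":[0.004,0,0]},{"claw":0.015,"delta_pos":[0.0065,-0.0205,0],"rotation":[0.006,0,0]},{"claw":0.015,"delta_pos":[0.01,-0.0265,0],"rotation":[0.006,0,0]}]'; python3 w.py 0.12 4;  python3 - <<'E'
from h import *
t=manip.camera("top")
cv2.imwrite("pics/wt2.png",cv2.resize(t[175:265,285:415],None,fx=6,fy=6,interpolation=cv2.INTER_CUBIC)[:,:,::-1])
E
```

```text
clock: 24.0
eef_pos: [491.8, -264.5, 134.2]
eef_rot: [3.137, -0.0, 1.488]
wrist_force: [10.4, -3.9, -1.9]
finger_gap: 25.7
C [ 528.6 -217.4] r 59.811942242926435 th mod 5.289 Ft -10.6 Fr -3.4 Fz -1.9 z 134.2024543991783 rot [ 3.1 -0.   1.5] pos [ 491.8 -264.5  134.2] v [ 0.  -0.1  0.2  0.  -0.1  0. ]
[0.0041,-0.0059,0.0002]
[0.0091,-0.0111,0.0002]
[0.0147,-0.0157,0.0001]
[0.0207,-0.0195,0.0001]
```

View pics/wt2.png

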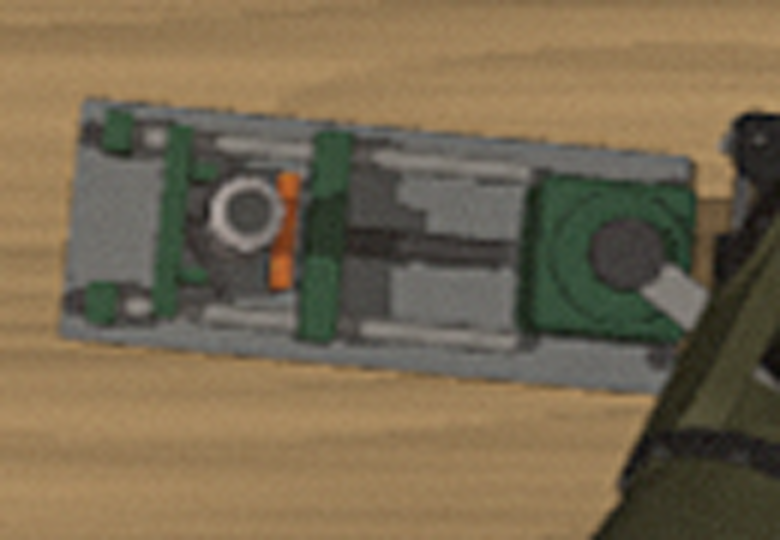

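Resistance rose to 10.6 N from a baseline of about 8.6. The image shows the pad compressed by about 2.4 mm, so roughly 29 N of clamping. A little more (~0.3 rad) will centre it in the firm range.

```bash
python3 -m pendant '[{"claw":0.015,"delta_pos":[0.004,-0.006,0],"rotation":[0,0,0]},{"claw":0.015,"delta_pos":[0.009,-0.011,0],"rotation":[0,0,0]},{"claw":0.015,"delta_pos":[0.012,-0.0135,0],"rotation":[0,0,0]}]'; python3 w.py 0.12 2;  python3 - <<'E'
from h import *
t=manip.camera("top")
cv2.imwrite("pics/wt3.png",cv2.resize(t[175:265,285:415],None,fx=6,fy=6,interpolation=cv2.INTER_CUBIC)[:,:,::-1])
E
```

```text
clock: 24.42
eef_pos: [479.7, -251.8, 134.3]
eef_rot: [3.135, 0.001, 1.488]
wrist_force: [7.6, -7.4, -3.5]
finger_gap: 25.5
C [ 528.6 -217.4] r 59.81548062814443 th mod 5.583 Ft -10.4 Fr -2.0 Fz -3.5 z 134.25189252267953 rot [3.1 0.  1.5] pos [ 479.7 -251.8  134.3] v [ 0.  -0.1  0.1 -0.  -0.   0. ]
[0.0057,-0.0044,0.0002]
[0.0119,-0.0080,0.0002]
```

View pics/wt3.png

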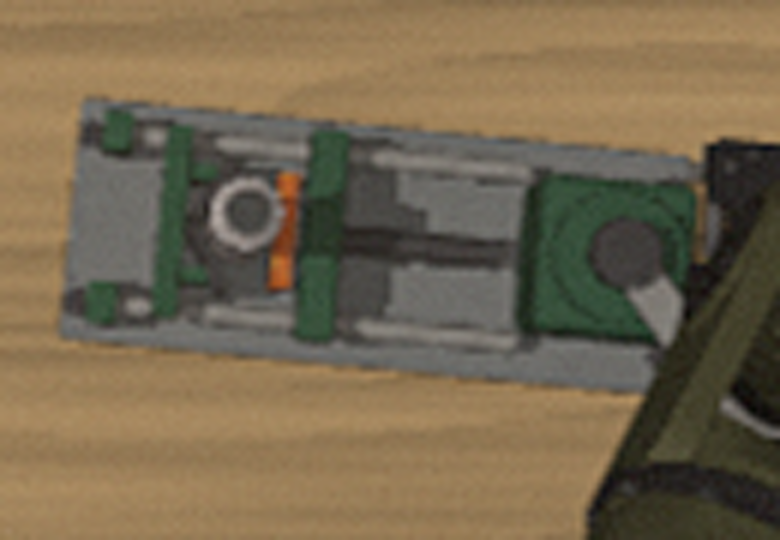

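```bash
python3 - <<'E'
from h import *
yv=np.array([0.087,0.996])
for n in ("t_vise","wt1","wt2","wt3"):
    im=cv2.imread(f"pics/{n}.png");hsv=cv2.cvtColor(im,cv2.COLOR_BGR2HSV)
    o=cv2.inRange(hsv,(5,170,120),(18,255,255));o[:, :250]=0
    ys,xs=np.nonzero(o);p=(xs.mean(),ys.mean())
    g=cv2.inRange(hsv,(60,60,40),(90,255,255));m=np.zeros_like(g);x0=int(p[0]);m[100:360,x0+10:x0+90]=1
    # use same parts of block: top and bottom ends away from shadow
    g=g*m;ysg,xsg=np.nonzero(g)
    res=[]
    for lo,hi in ((135,185),(285,335)):
        k=(ysg>=lo)&(ysg<hi);res.append((xsg[k].mean(),ysg[k].mean()))
    b=np.mean(res,0)
    f=lambda q,z:onz("top",285+(q[0]-2.5)/6,175+(q[1]-2.5)/6,z)[:2]
    P=f(p,50);B=f(b,58)
    print(n,np.round(p,1),np.round(b,1),"dist y",round((P-B)@yv,2),"jaw y",round(B@yv,2),"pad",round(P@yv,2))
E
```

```text
t_vise [373.1 240.8] [418.5 236.2] dist y 22.63 jaw y -72.33 pad -49.7
wt1 [293.9 236.6] [337.6 234.7] dist y 22.09 jaw y -30.55 pad -8.46
wt2 [284.3 234.7] [324.9 234.3] dist y 20.54 jaw y -23.97 pad -3.43
wt3 [284.  235.2] [322.4 234.5] dist y 19.4 jaw y -22.67 pad -3.27
```

By jaw/pad measurement the compression is about 2.9 mm, or 35 N. One small step more (~0.2 rad) goes to mid-range and gives another force reading.

```bash
python3 -m pendant '[{"claw":0.015,"delta_pos":[0.0055,-0.0045,0],"rotation":[0,0,0]},{"claw":0.015,"delta_pos":[0.0105,-0.0075,0],"rotation":[0,0,0]}]'; python3 w.py 0.12 2;  python3 - <<'E'
from h import *
t=manip.camera("top")
cv2.imwrite("pics/wt4.png",cv2.resize(t[175:265,285:415],None,fx=6,fy=6,interpolation=cv2.INTER_CUBIC)[:,:,::-1])
yv=np.array([0.087,0.996])
for n in ("wt4",):
    im=cv2.imread(f"pics/{n}.png");hsv=cv2.cvtColor(im,cv2.COLOR_BGR2HSV)
    o=cv2.inRange(hsv,(5,170,120),(18,255,255));o[:, :250]=0
    ys,xs=np.nonzero(o);p=(xs.mean(),ys.mean())
    g=cv2.inRange(hsv,(60,60,40),(90,255,255));m=np.zeros_like(g);x0=int(p[0]);m[100:360,x0+10:x0+90]=1
    g=g*m;ysg,xsg=np.nonzero(g)
    res=[]
    for lo,hi in ((135,185),(285,335)):
        k=(ysg>=lo)&(ysg<hi);res.append((xsg[k].mean(),ysg[k].mean()))
    b=np.mean(res,0)
    f=lambda q,z:onz("top",285+(q[0]-2.5)/6,175+(q[1]-2.5)/6,z)[:2]
    P=f(p,50);B=f(b,58)
    print(n,"dist y",round((P-B)@yv,2),"jaw y",round(B@yv,2),"pad",round(P@yv,2))
E
```

```text
clock: 24.72
eef_pos: [473.8, -241.6, 134.2]
eef_rot: [3.132, 0.004, 1.488]
wrist_force: [9.7, -9.5, -5.5]
finger_gap: 25.2
C [ 528.6 -217.4] r 59.90637995213626 th mod 5.781 Ft -12.6 Fr -5.1 Fz -5.5 z 134.22181803439037 rot [3.1 0.  1.5] pos [ 473.8 -241.6  134.2] v [ 0.1 -0.1  0.1  0.  -0.   0.1]
[0.0065,-0.0031,0.0002]
[0.0133,-0.0054,0.0001]
wt4 dist y 18.1 jaw y -21.37 pad -3.27
```

The two checks agree at about 50 N: Ft is 12.6 N (+4 over baseline) and pad compression is 4.3 mm. I'll stop and release.

```bash
python3 -m pendant '[{"claw":0.03,"delta_pos":[0,0,0],"rotation":[0,0,0]},{"claw":0.04,"delta_pos":[0,0,0],"rotation":[0,0,0]},{"claw":0.045,"delta_pos":[0,0,0],"rotation":[0,0,0]},{"claw":0.045,"delta_pos":[0,0,0],"rotation":[0,0,0]}]'; python3 -m pendant '[{"claw":0.045,"delta_pos":[0,0,-0.015],"rotation":[0,0,0]},{"claw":0.045,"delta_pos":[0,0,-0.035],"rotation":[0,0,0]},{"claw":0.045,"delta_pos":[0,0,-0.06],"rotation":[0,0,0]},{"claw":0.045,"delta_pos":[0,0,-0.09],"rotation":[0,0,0]},{"claw":0.045,"delta_pos":[0,0,-0.12],"rotation":[0,0,0]}]'; python3 -m pendant '[{"claw":0.045,"delta_pos":[0,-0.04,-0.01],"rotation":[0,0,0]},{"claw":0.045,"delta_pos":[0,-0.08,-0.02],"rotation":[0,0,0]},{"claw":0.045,"delta_pos":[-0.02,-0.11,-0.02],"rotation":[0,0,0]},{"claw":0.045,"delta_pos":[-0.04,-0.12,-0.02],"rotation":[0,0,0]},{"claw":0.045,"delta_pos":[-0.04,-0.12,-0.02],"rotation":[0,0,0]}]'; python3 - <<'E'
from h import *
t=manip.camera("top");s=manip.camera("side")
a=cv2.resize(s[140:280,240:360],None,fx=4,fy=4,interpolation=cv2.INTER_CUBIC);b=cv2.resize(t[130:280,120:420],None,fx=1,fy=1)
c=np.zeros((560,790,3),np.uint8);c[:560,:480]=a;c[:150,482:782]=b;d=cv2.resize(t[175:265,285:415],None,fx=2.3,fy=2.3);c[160:160+d.shape[0],482:482+d.shape[1]]=d
cv2.imwrite("pics/end.png",c[:,:,::-1])
E
```

```text
clock: 25.28
eef_pos: [473.5, -241.0, 134.1]
eef_rot: [3.133, 0.003, 1.488]
wrist_force: [-0.1, -0.7, -0.1]
finger_gap: 45.3
clock: 25.9
eef_pos: [472.4, -240.5, 256.3]
eef_rot: [3.132, 0.004, 1.488]
wrist_force: [-0.4, 0.0, 0.5]
finger_gap: 45.1
clock: 26.52
eef_pos: [348.8, -270.9, 276.3]
eef_rot: [3.131, 0.004, 1.486]
wrist_force: [-0.0, 0.4, 0.3]
finger_gap: 45.0
```

View pics/end.png

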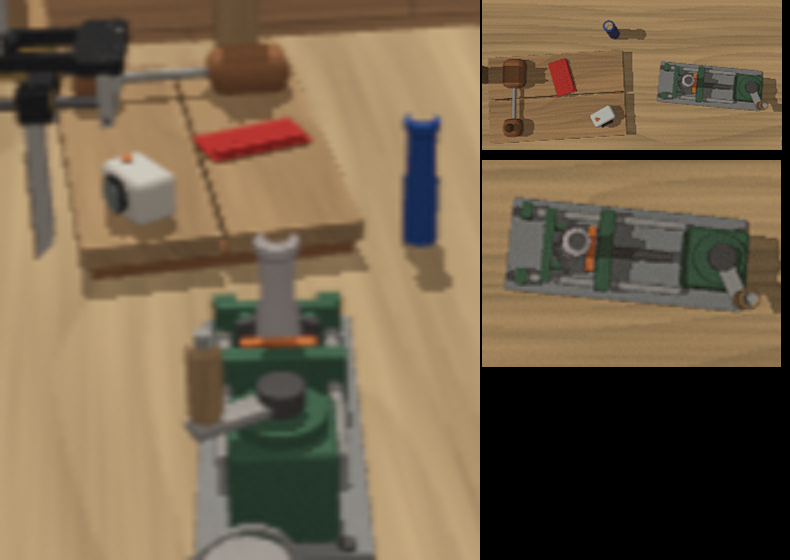

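The picture shows the pole grip upright in the V (side crop 278,285), with the pad against it and the crank free at (205,385). Scraper, headlamp, shoe tree and lantern are undisturbed and the arm is clear. I'll hand in.

```bash
python3 -c "
from cell import manip
print(manip.sign_off())"
```

```text
the job is handed in; nothing more can be done
None
```

The aluminium pole grip now stands upright in the vise, held at roughly 50 N (firm is 20 to 80 N). I handed the job in at about 26.6 s of the 72 s allowed.

- **Placing:** I took the grip from the shelf and lowered it into the vise bay. Its foot touched the bed at the predicted height.
- **Winding:** I wound the crank clockwise in one unbroken grasp from about 1.4 to 12.1 rad, then let go.
- **Clamping force:** The last two checks agreed on about 50 N. The crank load rose from about 8.6 to 12.6 N, and the top camera showed the pad compressed about 4.3 mm.
- **Final views:** The pole grip was upright between the pad and the V, the crank had stayed where I left it, and the arm was clear. The scraper, headlamp and shoe tree looked unmoved. Only the lantern's top showed at the edge of the last crop.

One reading disagreed. When I held the pole grip's neck, the finger opening read about 35 mm instead of the expected 30 mm. I re-grasped 4 mm lower and got the same reading, but the lift and placing held without visible slip or tilt. One force reading partway through tightening (10.4 N) came out lower than the camera suggested, probably because the arm was slowing down.

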